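Pin the swing arm into the column clamp

TASK

Put the bench clamp back together: slide the eye of the loose aluminium arm flat into the clamp's fork until it meets the V seat, then push the hinge pin (the one with the straight cylindrical knob) down through fork and eye until you feel it bottom on the hidden stop screw, press it firmly onto the stop for a moment with about 25 N in all, and let go, leaving it resting there. Never press the arm into the seat or the pin onto the stop with more than 35 N. Leave the other two pins in their rack and everything else on the bench where it is.

Things in the scene. Friction and masses are not known exactly. Their poses are not given: they have to be found in the camera images.
- bracket: Fixed half of the clamp, grey paint, bolted to the bench. Origin on the vertical hinge axis at bench level; z up; its mouth faces its own -x. A base slab 28 mm thick spans x -130 to +60, y -45 to +45 mm. A fixed jaw 46 mm high runs to +y, 35 to 120 mm from the axis, at x +14 to +41 mm.
- bracket_hole (a point): Centre of the upper lug's hole, at the lug's top face (62 mm above the bench); axes as bracket. The lug is 60 x 60 mm (x -20 to +40), 13.5 mm thick, 20.5 mm above the slab. Its hole is 13.5 mm with a 2 mm chamfer.
- vseat: Sprung seat in the fork: two upright walls at +-45 degrees forming a V open to the clamp's -x, full height between slab and lug, on a spring slide along the clamp's x. At rest it stops the round eye 3 mm short (to -x) of in line with the hinge axis and yields to +x under roughly 5 to 10 N. Origin 28 mm above the bench, where the middle of the eye's underside then lies.
- stop_housing: Bush in the slab's 13.5 mm hole that holds a stop screw, out of sight. Origin on the hinge axis at bench level. The screw's top, on which the pin's tip must bottom, is set anywhere from 5 to 17 mm above the bench and must be felt: bottomed, the pin's collar stands 1 to 13 mm above the lug.
- swing: Loose swing arm, aluminium, about 200 g, flat on the bench at first. Origin at the centre of its eye, on the underside; z up. The eye is a round knuckle, 32 mm across, 18 mm high, with a 13.5 mm through hole. The arm, 22 mm wide, 18 mm high, runs from the eye to its own -x as far as -120 mm. A rubber pad 16 x 12 x 18 mm sticks out to +y near the far end.
- swing_rib (a point): Middle of the upright gripping rib on the arm, 65 mm behind the eye's centre, 40 mm above the underside; axes as swing. The rib runs x -90 to -40 mm, is 14 mm thick in y, z 18 to 46 mm. In the clamp the arm lies on the slab, eye under the lug, pointing out of the mouth at any angle that leaves the eye seated.
- hinge_pin: Hinge pin, steel, about 80 g, upright in the rack. Origin at its tip, z towards the head. Shank 12 mm diameter, 58 mm from tip to collar, the lowest 7 mm tapering to 5 mm diameter, which draws the eye into line against the spring: it then slides with 2 to 14 N of drag. Collar 28 mm diameter, 5 mm thick, then a straight knob with dark rings, 20 mm diameter, 30 mm tall.
- pin_collar (a point): On the pin's axis, at the underside of its collar, 58 mm from the tip; axes as the pin.
- rack: Fixed wooden pin rack, 60 x 170 x 68 mm high, long along its y, origin under its centre. Three 14.5 mm through holes at y -55, 0, +55 mm; in each a pin hangs by its collar on the rack's top. The two other pins have a flat wing and a black ball for heads.
- wing_screw: Bystander in the rack: pin with a flat wing head 34 x 6 mm. Origin at its tip, 58 mm below its collar.
- ball_pin: Bystander in the rack: pin with a black ball head of 24 mm diameter. Origin at its tip, 58 mm below its collar.
- beaker: Bystander: glass beaker, 70 mm diameter, 90 mm high. Origin under its centre.
- amber_bottle: Bystander: amber bottle, 70 mm diameter, 160 mm high. Origin under its centre.
- jar: Bystander: glass jar, 60 mm diameter, 75 mm high. Origin under its centre.
- stopper: Bystander: rubber stopper, 36 mm diameter, 30 mm high. Origin under its centre.
- screwdriver: Bystander: screwdriver lying on the bench.
- dish: Bystander: white porcelain dish, 90 mm diameter, 20 mm high. Origin under its centre.
Things that resemble listed ones, but are neither listed nor needed, are in the scene too. Of the things like the swing, leave any that is pink, purple or yellow; of the rest the smaller one is meant.

How it is judged:
On the way, in this order (a step that is already met when the one before it is completed fails the run):
1. the arm lies flat on the slab with its eye in the fork, within 5 mm of the hinge axis (horizontal distance between swing and bracket_hole below 0.005 m and z of swing in the frame of bracket between 0.025 and 0.031 m and angle between swing's own z axis and vertical below 0.08 rad), for 0.2 s.
2. the pin pressed down on the stop screw with 6 N or more, through the arm's eye (contact force between hinge_pin and stop_housing above 6 N and horizontal distance between each of hinge_pin, swing and bracket below 0.003 m), for 0.15 s.
At the end, for the whole second after the job is handed in: The pin is upright (0.06 rad) through lug, eye and slab, its tip resting on the stop screw (touching; 3 to 18 mm above the bench), within 3 mm of the hinge axis; the arm lies flat on the slab (height 2.5 mm, tilt 0.06 rad), its eye within 3 mm of the axis; both at rest (z of hinge_pin in the frame of bracket between 0.003 and 0.018 m and angle between the z axis of hinge_pin and the z axis of bracket, either way round below 0.06 rad and horizontal distance between each of hinge_pin, swing and bracket below 0.003 m and z of swing in the frame of bracket between 0.0255 and 0.0305 m and angle between swing's own z axis and vertical below 0.06 rad and linear speed of each of swing, hinge_pin below 0.02 m/s and contact force between hinge_pin and stop_housing above 0.05 N).
It fails at once if the arm pressed into the V seat with more than 40 N (contact force between swing and vseat above 40 N).
It fails at once if the hinge pin pressed on the stop screw with more than 40 N (contact force between hinge_pin and stop_housing above 40 N).
It fails at once if the hinge pin jammed against the clamp with more than 60 N (contact force between hinge_pin and bracket above 60 N).
It fails at once if another pin taken out of the rack (distance of any of wing_screw, ball_pin from where it was at the start of the episode above 0.015 m).
It fails at once if a bystander displaced by more than 30 mm (distance of any of beaker, amber_bottle, jar, stopper, screwdriver, dish from where it was at the start of the episode above 0.03 m).
It also fails if it takes over 72 s, if anything falls off the work surface, if the arm or the gripper's body presses on something with over 40 N, if the wrist force passes 120 N, or if a joint passes its speed limit or range.

ROBOT

A 6-joint arm with a two-finger parallel gripper is mounted at the origin on the work surface. World frame = base frame: x ahead of the robot, y to its left, z up, the work surface at z = 0. Lengths are in m, angles in rad, forces in N, time in s.
With the tool pointing down it reaches from about 0.25 to 0.775 m from the base axis. Payload 4 kg.
Tool frame: the origin (TCP) lies at the centre of the arm's flange, where the gripper is bolted on; the fingertips stand 199 mm ahead of it and the grasp point (between the pads) lies 180 mm ahead of it (robot.tcp_to_tips is the distance from the TCP to the fingertips, in m); z points along the fingers, y is the line along which they close (so a half turn about z gives the same grasp; the last joint's range is limited). The gripper opens to 94 mm and grips with 3 to 60 N. Pads are 16 mm wide; open, the fingers measure 119 mm over their backs; the gripper's body (75 mm by 177 mm) begins 78 mm behind the grasp point.
Start: joints at [1.076, 0.087, 1.371, -0, 1.684, -0.103], TCP at [0.21, 0.508, 0.405] pointing down, gripper open.
Joint ranges: [-3.1, 3.1], [-0.76, 2.03], [0.27, 2.55], [-1.08, 4.22], [0.17, 2.65], [-2.57, 2.57]. Speed limits (rad/s): [2.79, 2.79, 3.14, 3.14, 3.14, 3.14].

INTERFACE

Orientations are given as [roll, pitch, yaw] about the fixed x, y, z axes, in that order (R = Rz(yaw) Ry(pitch) Rx(roll)).
In Python, from bench import telemetry, snapshot, ticket, robot gives the robot as it stands.
- The arm moves only by the tool apply_moves, never from a script. Its argument "moves" is a list that holds one entry, the list of rows, each a list of 5 numbers: the shift along the tool's x, y, z in units of 50 mm (1.0 is 50 mm), then the turn about the tool's z in units of 10 degrees (1.0 is 10 degrees), then the closure, from 0 (fully open) to 1 (shut). A call has 1 to 10 rows; each row is the pose to reach, as a shift and turn from the pose commanded when the call began, along the tool's axes at that moment; what a row does not reach only later rows make up. A row lasts 1/8 s, in which the tool goes at most 62.5 mm and 10.7 degrees, less where a joint would pass 70% of its speed; a pose out of reach is approached as far as the arm can. A call with a gripper value outside its range is refused whole. The fingers move at their own pace and stop on an object; the grip force is fixed at half the most. Time passes only in rows, so rows that repeat a pose let the fingers close. It gives the time, the measured TCP pose, the force, the opening and the grip force at its end, in the units of the state.
- telemetry.get_obs(): the state, without advancing time (a new reading comes with each control period).
- snapshot(name): name is "side" or "top"; returns a dict with "image" (384x512x3 uint8, red, green, blue), "fovy" (degrees; the focal length in pixels is half the picture's height over the tangent of half this angle, whatever the lens; pixels are square), "cx", "cy" (the principal point, pixels), "R" (3x3) and "t" (3): a world point X has camera coordinates R X + t. Camera axes: x right, y down, z forward; pixel columns grow to the right and rows downward; lengths in m; the calibration is good to about 2 mm. A picture is of the moment at which its call begins. There is no depth.
- ticket.close_job(): hands the job in; it is judged then, once.
The state is a dict: "time": time; "joint_positions": joint angles; "qvel": joint speeds; "joint_torque": joint torques, N m; "tool_pos": TCP position; "ee_rot": TCP orientation; "wrist_force": force on the tool from outside, world axes, zero at the start; "wrist_torque": the same for the moment, N m; "width": finger opening in m; "finger_force": force on a finger pad.
Only numpy, scipy, OpenCV 4.12 (cv2) and the standard library are available. Lean on these libraries where they do the work, as an engineer would, in place of code of your own. Each camera call takes 0.05 s, during which the arm holds its last target. There are 200 camera calls.

## Working session

There is one attempt and no reset: what is moved stays moved. The work goes in short steps, Python scripts to look and compute and a tool call to move; the robot and the scene stay as the last step left them, time stands still between calls to the robot, and variables do not carry over. Pictures are saved under pics/ and viewed, at most 10 in all, crops included, and the job is handed in when it is done.

Besides the shell and the picture viewer there is one more tool, called after ">>>" in YAML: its name, and indented under it one key for each argument. apply_moves: Moves the arm, as the interface text tells. Its arguments: {"type":"object","properties":{"moves":{"type":"array","items":{"type":"array","items":{"type":"array","items":{"type":"number"}}}}},"required":["moves"]}

```bash
mkdir -p pics; python3 - <<'E'
from bench import telemetry, snapshot
import cv2,pickle,numpy as np
d={n:snapshot(n) for n in("top","side")}
pickle.dump(d,open("s0.pkl","wb"))
for n in d:
    cv2.imwrite(f"pics/{n}0.png",cv2.resize(d[n]["image"][:,:,::-1],(800,600),interpolation=cv2.INTER_CUBIC))
    print(n,d[n]["fovy"],d[n]["cx"],d[n]["cy"],(-d[n]["R"].T@d[n]["t"]).round(3),d[n]["R"].round(3).tolist())
print(telemetry.get_obs())
E
```

```text
top 44.38513187267152 247.8508748360573 194.6606513828375 [ 0.415 -0.083  1.32 ] [[-0.006, -1.0, -0.018], [-0.995, 0.007, -0.096], [0.096, 0.017, -0.995]]
side 44.41643316362708 260.09977708414715 193.0861591999136 [ 0.153 -1.107  0.744] [[0.946, -0.323, -0.003], [-0.172, -0.498, -0.85], [0.273, 0.805, -0.527]]
{'time': 0.1, 'joint_positions': array([ 1.07586635e+00,  8.78921835e-02,  1.37210608e+00,  2.38124460e-06,
        1.68356061e+00, -1.03065350e-01]), 'qvel': array([-0.00080857, -0.00130327, -0.00368732, -0.00011905, -0.00073316,
        0.00131323]), 'joint_torque': array([ 2.54150873e-03, -3.41249228e+01, -3.03300047e+01,  7.21594552e-02,
        3.03770613e-02, -9.94947322e-05]), 'tool_pos': array([0.20999301, 0.50823127, 0.40361325]), 'ee_rot': array([-3.13963712e+00, -2.04643998e-04,  2.74972809e+00]), 'wrist_force': array([-0.14510655,  0.46076225, -0.24142679]), 'wrist_torque': array([0.04575362, 0.00365259, 0.020164  ]), 'finger_force': 0.0, 'width': 0.09377732990620537}
```

View pics/top0.png

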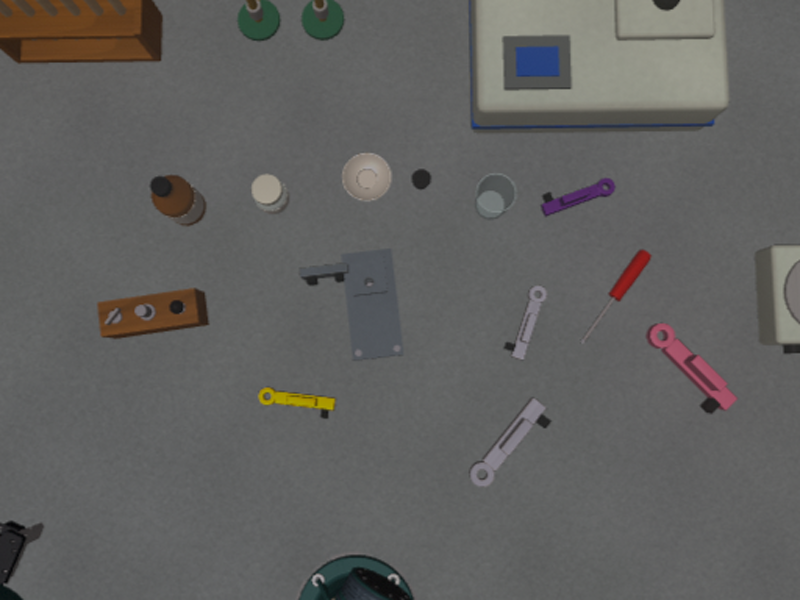

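View pics/side0.png

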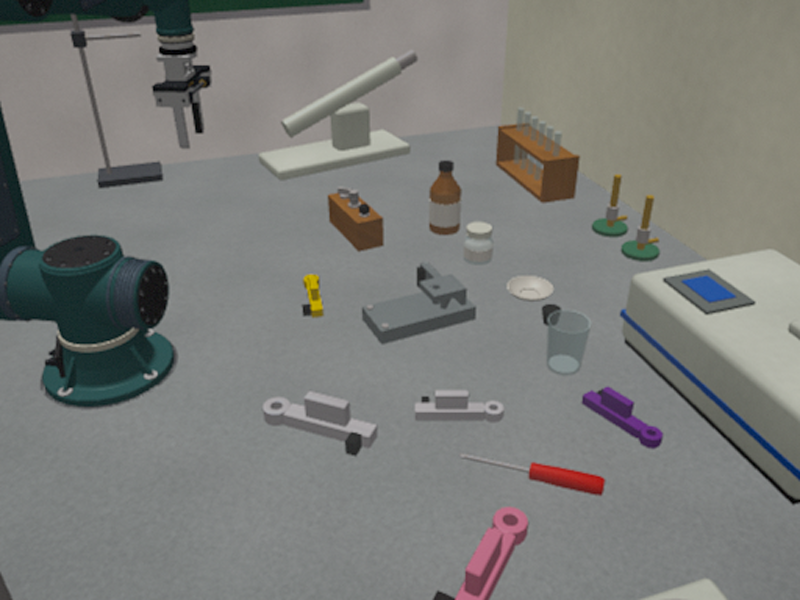

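The top view shows two grey arms: a small one at (528,322) with its eye at (538,293), and a large one at (510,445). Purple (578,197), yellow (297,400) and pink (692,365) are excluded, so the smaller grey arm fits. In the rack at (152,312) are the wing (113,317), the straight knob (145,312) and the ball (178,307). The bracket hole is at (369,282). I'll confirm these in one crop.

```bash
cat > h.py <<'E'
import numpy as np,cv2,pickle
def ray(s,u,v,z):
    f=s["image"].shape[0]/2/np.tan(np.radians(s["fovy"]/2))
    R=np.array(s["R"]);c=-R.T@s["t"]
    d=R.T@np.array([(u-s["cx"])/f,(v-s["cy"])/f,1])
    return c+d*(z-c[2])/d[2]
def line(s,u,v):
    a=ray(s,u,v,0);c=-np.array(s["R"]).T@s["t"];return c,(a-c)/np.linalg.norm(a-c)
def tri(s1,p1,s2,p2):
    A=np.zeros((3,3));b=np.zeros(3)
    for s,p in((s1,p1),(s2,p2)):
        c,d=line(s,*p);M=np.eye(3)-np.outer(d,d);A+=M;b+=M@c
    return np.linalg.solve(A,b)
def proj(s,X):
    f=s["image"].shape[0]/2/np.tan(np.radians(s["fovy"]/2))
    p=np.array(s["R"])@np.array(X)+s["t"];return np.array([s["cx"]+f*p[0]/p[2],s["cy"]+f*p[1]/p[2]])
E
python3 - <<'E'
from h import *
d=pickle.load(open("s0.pkl","rb"))
def crop(n,u,v,w,h,k):
    return cv2.resize(d[n]["image"][v:v+h,u:u+w,::-1],None,fx=k,fy=k,interpolation=cv2.INTER_CUBIC)
# top crops: 65x50 px *6 -> 390x300
T=[("top",308,178,65,50),("top",188,155,80,80),("top",60,178,80,50),("side",205,115,50,50)]
out=np.zeros((600,800,3),np.uint8)
a=crop(*T[0],6);out[:300,:390]=a
a=crop(*T[1],5);out[:400,400:800]=a
a=crop(*T[2],4.8);out[300:540,0:384]=a
a=crop(*T[3],4);out[400:600,400:600]=a
cv2.imwrite("pics/crop1.png",out)
E
```

```text
(no output)
```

View pics/crop1.png

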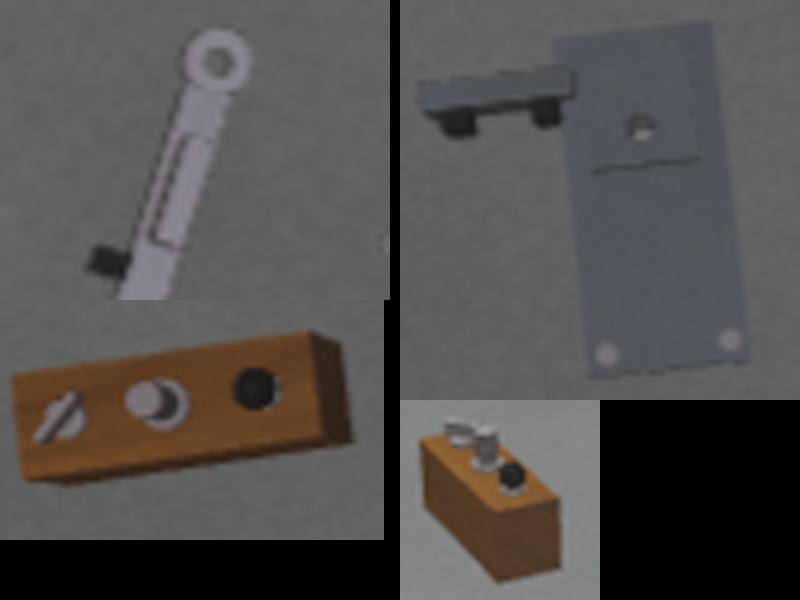

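The crop confirms all three. The small grey arm has its eye at full-frame px (344,188) and its pad on the left. The middle rack pin, at about px (90,262), has the straight ringed knob. The lug hole is at about px (236,180).

```bash
python3 - <<'E'
from h import *
d=pickle.load(open("s0.pkl","rb"));t=d["top"];s=d["side"]
g=cv2.cvtColor(t["image"],cv2.COLOR_RGB2GRAY)
# swing
m=np.zeros_like(g);m[178:235,315:360]=(g[178:235,315:360]>120)
n,l,st,c=cv2.connectedComponentsWithStats(m);k=1+np.argmax(st[1:,4]);m=(l==k).astype(np.uint8);print("swing",st[k],c[k])
cs,h=cv2.findContours(m,cv2.RETR_CCOMP,cv2.CHAIN_APPROX_NONE)
for cc in cs: print(len(cc),cv2.contourArea(cc),cc.mean(0) if len(cc)<40 else cv2.minAreaRect(cc))
# eye outer circle hough on upsampled
def hough(g,u,v,w,hh,r0,r1,k=8):
    q=cv2.resize(g[v:v+hh,u:u+w],None,fx=k,fy=k,interpolation=cv2.INTER_CUBIC)
    r=cv2.HoughCircles(q,cv2.HOUGH_GRADIENT,1,20,param1=60,param2=12,minRadius=int(r0*k),maxRadius=int(r1*k))
    return None if r is None else [((x+.5)/k-.5+u,(y+.5)/k-.5+v,rr/k) for x,y,rr in r[0][:3]]
f=192/np.tan(np.radians(t["fovy"]/2));print("px/m",f/1.3)
for nm,a in dict(eye=(332,176,26,26,4.5,7),hole=(226,170,20,20,2,4),collar=(80,250,28,24,4,6.5)).items():
    z=dict(eye=.018,hole=.062,collar=.073)[nm]
    for q in hough(g,*a) or []: print(nm,np.round(q,2),ray(t,q[0],q[1],z).round(4))
# bracket slab corners
C=[((x-400)/5+188-.4,y/5+155-.4) for x,y in((554,37),(711,20),(748,362),(589,378))]
P=[ray(t,*p,.028) for p in C]
for p in P: print("corner",p.round(4))
# rack: brown mask top corners
B=[(x/4.8+60-.4,(y-300)/4.8+178-.4) for x,y in((12,374),(310,331),(323,443),(24,480))]
for p in B: print("rack",ray(t,*p,.068).round(4))
E
```

```text
swing [335 183  15  36 177] [341.16384181 198.40677966]
85 157.5 ((340.0, 200.0), (9.486830711364746, 36.04996109008789), 18.43494987487793)
18 32.0 [[343.94444444 188.        ]]
px/m 362.04322321902833
corner [0.6317 0.0208 0.028 ]
corner [ 0.6405 -0.0666  0.028 ]
corner [ 0.4507 -0.0857  0.028 ]
corner [0.4424 0.0015 0.028 ]
rack [0.5441 0.439  0.068 ]
rack [0.5671 0.2715 0.068 ]
rack [0.5041 0.2629 0.068 ]
rack [0.4845 0.4303 0.068 ]
```

```bash
python3 - <<'E'
from h import *
d=pickle.load(open("s0.pkl","rb"));t=d["top"];s=d["side"]
g=cv2.cvtColor(t["image"],cv2.COLOR_RGB2GRAY).astype(float)
# swing: all bright pixels (upscaled), top-of-arm plane
k=6;u,v,w,h=318,176,45,66
q=cv2.resize(g[v:v+h,u:u+w],None,fx=k,fy=k,interpolation=cv2.INTER_CUBIC)
m=(q>112).astype(np.uint8)
cs,_=cv2.findContours(m,cv2.RETR_EXTERNAL,cv2.CHAIN_APPROX_NONE);c=max(cs,key=cv2.contourArea)
P=np.array([ray(t,(x+.5)/k-.5+u,(y+.5)/k-.5+v,.018)[:2] for x,y in c[:,0]])
fx=P[:,0].max();print("xmax",fx,len(P))
E0=P[P[:,0]>fx-.018] # eye arc fit
A=np.c_[2*E0,np.ones(len(E0))];r=np.linalg.lstsq(A,(E0**2).sum(1),rcond=None)[0]
print("eye",r[:2],"R",np.sqrt(r[2]+r[0]**2+r[1]**2))
vx,vy,x0,y0=cv2.fitLine(P[P[:,0]<fx-.04].astype(np.float32),cv2.DIST_HUBER,0,.01,.01).ravel();print("dir",np.degrees(np.arctan2(vy,vx)),x0,y0)
print("rect",cv2.minAreaRect(P.astype(np.float32)*1000))
print("hole px ray",ray(t,(642-400)/5+188-.4,127/5+155-.4,.062), "eye px",ray(t,344,188,.018))
# pin: collar centre (top z .073) and knob top (z .103) top view; side
for n,x,y,z in(("collar",163,404,.073),("knobtop",144,400,.103)): print(n,ray(t,x/4.8+60-.4,(y-300)/4.8+178-.4,z))
# bright knob side: crop (487,432)
print("side knobtop",ray(s,(487-400)/4+205-.4,(432-400)/4+115-.4,.103))
X=(.525,.351,.103);print(proj(t,X),proj(s,X))
print("far end",P[np.argmin(P[:,0])])
E
```

```text
xmax 0.5730611148927554 904
eye [ 0.55821783 -0.32741094] R 0.014687517937824671
dir -18.816547 0.48358703 -0.29906437
rect ((508.0086975097656, -312.29150390625), (30.341707229614258, 134.84205627441406), 73.195068359375)
hole px ray [ 0.57651798 -0.02947411  0.062     ] eye px [ 0.55744695 -0.3272605   0.018     ]
collar [0.52615127 0.35160544 0.073     ]
knobtop [0.52574174 0.35161056 0.103     ]
side knobtop [0.52438066 0.34298378 0.103     ]
[ 89.82474512 198.71452401] [225.90479819 121.69426229]
far end [ 0.44302644 -0.29811024]
```

```bash
cat >> h.py <<'E'
def to(x,y,z,adeg,pr=True):
    from bench import telemetry
    from scipy.spatial.transform import Rotation as Ro
    o=telemetry.get_obs();R=Ro.from_euler("xyz",o["ee_rot"]).as_matrix()
    dv=R.T@(np.array([x,y,z])-o["tool_pos"])/.05
    a=np.degrees(o["ee_rot"][2]);t=-((adeg-a+180)%360-180)/10
    print("row",dv.round(3),round(t,3),"pos",o["tool_pos"].round(4),"a",round(a,2),"F",o["wrist_force"].round(2),"t",round(o["time"],2))
E
python3 -c "
from h import *
to(.4957,-.3079,.36,162.6)"
```

```text
row [-11.515 -12.901   0.895] -0.505 pos [0.21   0.5082 0.4036] a 157.55 F [-0.15  0.46 -0.24] t 0.1
```

>>> apply_moves:
  moves:
    - [[-11.5,-12.9,0,-0.5,0],[-11.5,-12.9,0,-0.5,0],[-11.5,-12.9,0,-0.5,0],[-11.5,-12.9,0,-0.5,0],[-11.5,-12.9,0,-0.5,0],[-11.5,-12.9,0,-0.5,0],[-11.5,-12.9,0,-0.5,0],[-11.5,-12.9,0,-0.5,0],[-11.5,-12.9,0,-0.5,0],[-11.5,-12.9,0,-0.5,0]]

```text
time: 1.35
tool_pos: [0.4163, -0.0838, 0.4045]
ee_rot: [3.141, 0.0, 2.837]
wrist_force: [1.3, 0.7, -0.2]
width: 0.0939
finger_force: 0.0
```

```bash
python3 -c "
from h import *
to(.4957,-.3079,.30,162.6)"
```

```text
row [-2.861 -3.8    2.087] -0.008 pos [ 0.4163 -0.0838  0.4045] a 162.52 F [ 1.26  0.66 -0.15] t 1.35
```

>>> apply_moves:
  moves:
    - [[-2.86,-3.8,1.0,0,0],[-2.86,-3.8,1.0,0,0],[-2.86,-3.8,1.0,0,0],[-2.86,-3.8,1.0,0,0.2],[-2.86,-3.8,2.0,0,0.4],[-2.86,-3.8,2.0,0,0.4],[-2.86,-3.8,2.0,0,0.4]]

```text
time: 2.22
tool_pos: [0.4959, -0.3055, 0.3058]
ee_rot: [-3.141, 0.001, 2.838]
wrist_force: [-0.1, -0.7, -0.0]
width: 0.0581
finger_force: 0.0
```

```bash
python3 - <<'E'
from h import *
from bench import snapshot
to(.4957,-.3079,.221,162.6)
t=snapshot("top");s=snapshot("side")
a=cv2.resize(t["image"][165:245,300:380,::-1],None,fx=5,fy=5,interpolation=cv2.INTER_CUBIC)
b=cv2.resize(s["image"][200:300,240:340,::-1],None,fx=4,fy=4,interpolation=cv2.INTER_CUBIC)
cv2.imwrite("pics/c2.png",np.hstack([a,b]))
E
```

```text
row [-0.01  -0.047  1.695] -0.002 pos [ 0.4959 -0.3055  0.3058] a 162.58 F [-0.13 -0.66 -0.04] t 2.23
```

View pics/c2.png

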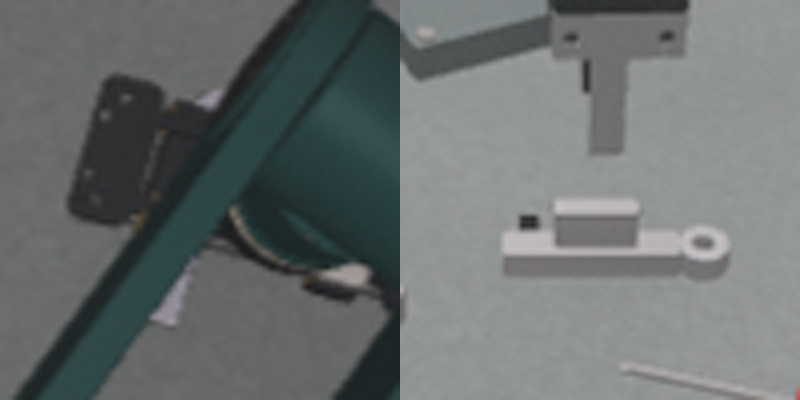

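The crop shows the fingers, with the near one at crop px (607,150), straddling the rib at (597,220). They are aligned to within about 1.5 mm, so I'm descending.

>>> apply_moves:
  moves:
    - [[0,-0.03,0.8,0,0.4],[0,-0.03,1.4,0,0.4],[0,-0.03,1.66,0,0.4],[0,-0.03,1.66,0,0.4],[0,-0.03,1.66,0,1],[0,-0.03,1.66,0,1],[0,-0.03,1.66,0,1],[0,-0.03,1.66,0,1],[0,-0.03,1.66,0,1]]

```text
time: 3.45
tool_pos: [0.4955, -0.3069, 0.222]
ee_rot: [3.14, 0.001, 2.837]
wrist_force: [0.5, 2.0, 1.4]
width: 0.0138
finger_force: 30.0
```

```bash
python3 -c "
from h import *
to(.4957,-.3079,.32,185.7)"
```

```text
row [-0.011 -0.015 -1.959] -2.315 pos [ 0.4955 -0.3069  0.222 ] a 162.55 F [0.53 2.01 1.44] t 3.45
```

>>> apply_moves:
  moves:
    - [[0,0,-0.5,0,1],[0,0,-1.2,0,1],[0,0,-1.8,0,1],[0,0,-1.8,-1,1],[0,0,-1.8,-2,1],[0,0,-1.8,-2.31,1],[0,0,-1.8,-2.31,1]]

```text
time: 4.32
tool_pos: [0.495, -0.3072, 0.3106]
ee_rot: [3.141, -0.002, -3.044]
wrist_force: [-0.2, 0.0, -2.8]
width: 0.014
finger_force: 30.0
```

```bash
python3 -c "
from h import *
to(.4571,-.0413,.31,185.7)"
```

```text
row [0.235 5.367 0.017] -0.009 pos [ 0.495  -0.3072  0.3106] a -174.39 F [-0.19  0.05 -2.85] t 4.33
```

>>> apply_moves:
  moves:
    - [[0.2,1,0,0,1],[0.24,2,0,0,1],[0.24,3,0,0,1],[0.24,4,0,0,1],[0.24,5,0,0,1],[0.24,5.36,0,0,1],[0.24,5.36,0,0,1],[0.24,5.36,0,0,1]]

```text
time: 5.32
tool_pos: [0.4572, -0.0427, 0.3116]
ee_rot: [-3.141, -0.0, -3.044]
wrist_force: [-0.6, -0.5, -2.8]
width: 0.0138
finger_force: 30.0
```

```bash
python3 - <<'E'
from h import *
from bench import snapshot
to(.4571,-.0413,.252,185.7)
t=snapshot("top");s=snapshot("side");pickle.dump((t,s),open("s3.pkl","wb"))
a=cv2.resize(t["image"][145:245,180:280,::-1],None,fx=4,fy=4,interpolation=cv2.INTER_CUBIC)
b=cv2.resize(s["image"][140:240,210:310,::-1],None,fx=4,fy=4,interpolation=cv2.INTER_CUBIC)
cv2.imwrite("pics/c3.png",np.hstack([a,b]))
E
```

```text
row [-1.000e-03  3.000e-02  1.192e+00] -0.012 pos [ 0.4572 -0.0427  0.3116] a -174.42 F [-0.56 -0.54 -2.84] t 5.33
```

View pics/c3.png

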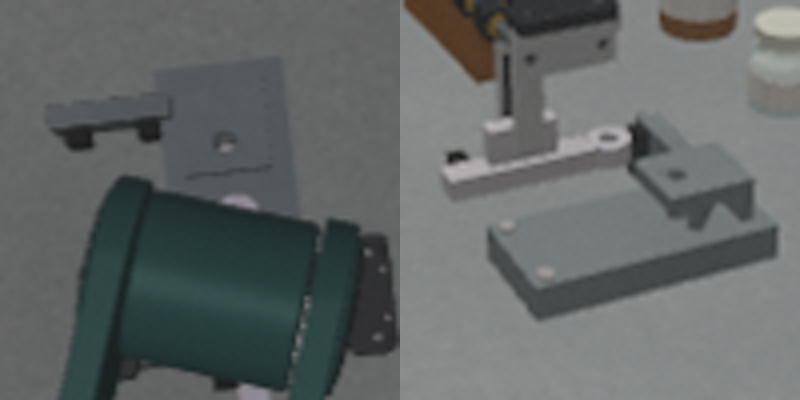

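The left crop (top view) shows only the front arc of the held eye, at (238,205), and the lug hole at (226,142). In the right crop (side view) the eye hole is at (607,138) and the lug hole at (677,175). I'm comparing the two views.

```bash
python3 - <<'E'
from h import *
t,s=pickle.load(open("s3.pkl","rb"))
print("eye",ray(s,261.4,174.1,.1076),"hole side",ray(s,278.9,183.4,.062))
g=cv2.cvtColor(s["image"],cv2.COLOR_RGB2GRAY)
k=8;q=cv2.resize(g,None,fx=k,fy=k,interpolation=cv2.INTER_CUBIC)
for nm,u,v,z in(("eye",261.4,174.1,.1076),("hole",278.9,183.4,.062)):
    U,V=int(u*k),int(v*k);r=40
    p=q[V-r:V+r,U-r:U+r]
    th,m=cv2.threshold(p,0,255,cv2.THRESH_BINARY_INV|cv2.THRESH_OTSU)
    n,l,st,c=cv2.connectedComponentsWithStats(m);i=l[r,r]
    cc=(c[i]+[U-r,V-r]+.5)/k-.5
    print(nm,st[i],i,cc,ray(s,*cc,z))
gt=cv2.cvtColor(t["image"],cv2.COLOR_RGB2GRAY)
q=cv2.resize(gt[195:212,228:252],None,fx=k,fy=k,interpolation=cv2.INTER_CUBIC);m=(q>115).astype(np.uint8)
cs,_=cv2.findContours(m,cv2.RETR_EXTERNAL,cv2.CHAIN_APPROX_NONE);c=max(cs,key=cv2.contourArea)[:,0]
P=np.array([ray(t,(x+.5)/k-.5+228,(y+.5)/k-.5+195,.1076)[:2] for x,y in c])
print("eye arc",P[np.argmax(P[:,0])],P.min(0),P.max(0))
print("hole top",ray(t,(226)/4+180-.4,142/4+145-.4,.062))
E
```

```text
eye [ 0.51878163 -0.04156636  0.1076    ] hole side [ 0.57455533 -0.03245419  0.062     ]
eye [ 27  33  38  19 560] 2 [261.5546875  173.93705357] [ 0.51947942 -0.04084531  0.1076    ]
hole [ 23  32  39  23 736] 2 [278.63026495 183.24269701] [ 0.57414148 -0.03137972  0.062     ]
eye arc [ 0.53267827 -0.02951492] [ 0.52733133 -0.05152001] [ 0.53267827 -0.02951297]
hole top [ 0.57624426 -0.02974295  0.062     ]
```

>>> apply_moves:
  moves:
    - [[0,0.075,0.5,0,1],[0,0.075,0.9,0,1],[0,0.075,1.1,0,1],[0,0.075,1.19,0,1],[0,0.075,1.19,0,1],[0,0.075,1.19,0,1]]

```text
time: 6.18
tool_pos: [0.4569, -0.0381, 0.2531]
ee_rot: [-3.141, 0.002, -3.043]
wrist_force: [-0.3, 0.0, -3.4]
width: 0.0136
finger_force: 30.0
```

```bash
python3 - <<'E'
from h import *
from bench import snapshot
to(.4571,-.0413,.2505,185.7)
t=snapshot("top");s=snapshot("side");pickle.dump((t,s),open("s4.pkl","wb"))
k=8;b=cv2.resize(s["image"][150:225,225:310,::-1],None,fx=k,fy=k,interpolation=cv2.INTER_CUBIC)
cv2.imwrite("pics/c4.png",b)
E
```

```text
row [ 0.003 -0.063  0.051] -0.006 pos [ 0.4569 -0.0381  0.2531] a -174.36 F [-0.29  0.05 -3.43] t 6.17
```

View pics/c4.png

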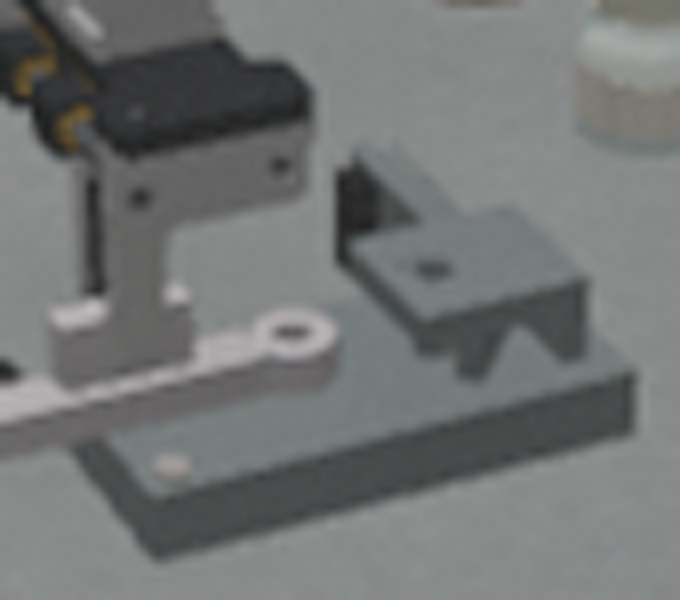

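The crop shows the held eye at (293,331), just above the slab in front of the fork, and the lug hole at (434,269).

```bash
python3 - <<'E'
from h import *
t,s=pickle.load(open("s4.pkl","rb"))
e=ray(s,293/8+225-.44,331/8+150-.44,.049);h=ray(s,434/8+225-.44,269/8+150-.44,.062)
d=(h-e)[:2];c,n=np.cos(.1),np.sin(.1);print(e,h,"bracket dx,dy",d@[c,n],d@[-n,c])
k=8;gt=cv2.cvtColor(t["image"],cv2.COLOR_RGB2GRAY)
q=cv2.resize(gt[190:215,225:255],None,fx=k,fy=k,interpolation=cv2.INTER_CUBIC);m=(q>115).astype(np.uint8)
cs,_=cv2.findContours(m,cv2.RETR_EXTERNAL,cv2.CHAIN_APPROX_NONE);cc=max(cs,key=cv2.contourArea)[:,0]
P=np.array([ray(t,(x+.5)/k-.5+225,(y+.5)/k-.5+190,.049)[:2] for x,y in cc])
print("arc",P.min(0),P.max(0),len(P))
E
```

```text
[ 0.5204149  -0.03471447  0.049     ] [ 0.57473996 -0.03124518  0.062     ] bracket dx,dy 0.054400016921431614 -0.001971502774367071
arc [ 0.52492851 -0.04826319] [ 0.53626339 -0.02282967] 161
```

>>> apply_moves:
  moves:
    - [[0,-0.01,0.045,0,1],[-0.2,-0.01,0.045,0,1],[-0.4,-0.01,0.045,0,1],[-0.6,-0.01,0.045,0,1],[-0.8,-0.01,0.045,0,1],[-0.9,-0.01,0.045,0,1],[-0.9,-0.01,0.045,0,1]]

```text
time: 7.15
tool_pos: [0.502, -0.034, 0.25]
ee_rot: [-3.142, 0.001, -3.043]
wrist_force: [1.0, -0.3, -1.3]
width: 0.0139
finger_force: 30.0
```

```bash
python3 -c "
from h import *
to(.5118,-.0358,.2505,185.7)"
```

```text
row [-0.191 -0.055 -0.01 ] -0.004 pos [ 0.502 -0.034  0.25 ] a -174.34 F [ 1.03 -0.33 -1.34] t 7.15
```

>>> apply_moves:
  moves:
    - [[-0.04,0,0,0,1],[-0.08,0,0,0,1],[-0.08,0,0,0,1]]

```text
time: 7.52
tool_pos: [0.5054, -0.0336, 0.25]
ee_rot: [3.141, 0.0, -3.043]
wrist_force: [-0.8, 0.3, 0.5]
width: 0.0139
finger_force: 30.0
```

>>> apply_moves:
  moves:
    - [[-0.03,0,0,0,1],[-0.04,0,0,0,1],[-0.04,0,0,0,1]]

```text
time: 7.9
tool_pos: [0.5073, -0.0334, 0.25]
ee_rot: [3.142, -0.0, -3.043]
wrist_force: [-1.5, -1.1, 0.3]
width: 0.0137
finger_force: 30.0
```

>>> apply_moves:
  moves:
    - [[-0.03,0,0,0,1],[-0.03,0,0,0,1],[-0.03,0,0,0,1]]

```text
time: 8.28
tool_pos: [0.509, -0.0333, 0.25]
ee_rot: [3.142, 0.001, -3.043]
wrist_force: [-1.4, -0.0, 0.6]
width: 0.0137
finger_force: 30.0
```

>>> apply_moves:
  moves:
    - [[-0.03,0,0,0,1],[-0.03,0,0,0,1],[-0.03,0,0,0,1]]

```text
time: 8.65
tool_pos: [0.5099, -0.0332, 0.25]
ee_rot: [3.142, -0.002, -3.043]
wrist_force: [-5.2, -0.5, 3.6]
width: 0.0137
finger_force: 30.0
```

>>> apply_moves:
  moves:
    - [[-0.02,0,0,0,1],[-0.02,0,0,0,1],[-0.02,0,0,0,1]]

```text
time: 9.02
tool_pos: [0.5104, -0.0332, 0.25]
ee_rot: [-3.142, -0.004, -3.043]
wrist_force: [-8.3, -0.1, 5.3]
width: 0.0139
finger_force: 30.0
```

```bash
python3 - <<'E'
from h import *
from bench import snapshot
to(.5118,-.0358,.2505,185.7)
s=snapshot("side");t=snapshot("top");pickle.dump((t,s),open("s5.pkl","wb"))
b=cv2.resize(s["image"][155:210,235:300,::-1],None,fx=9,fy=9,interpolation=cv2.INTER_CUBIC)
cv2.imwrite("pics/c5.png",b)
E
```

```text
row [-0.023 -0.055 -0.01 ] -0.005 pos [ 0.5104 -0.0332  0.25  ] a -174.35 F [-8.31 -0.1   5.32] t 9.03
```

View pics/c5.png

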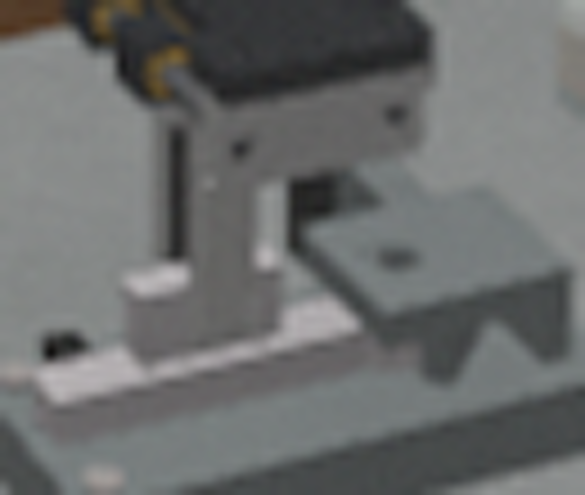

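The eye is under the lug with the force purely along the clamp's x, so it is seated in the V. I'm releasing it and moving to the pin.

>>> apply_moves:
  moves:
    - [[0.01,0,0,0,1],[0.01,0,0,0,0.5],[0.01,0,0,0,0.5],[0.01,0,0,0,0.5],[0.01,0,-0.6,0,0.5],[0.01,0,-1.6,0,0.5],[0.01,0,-2.6,0,0.5],[0.01,0,-2.6,0,0.5]]

```text
time: 10.12
tool_pos: [0.5117, -0.0332, 0.3855]
ee_rot: [-3.139, 0.011, -3.043]
wrist_force: [-0.4, -0.5, -0.0]
width: 0.0472
finger_force: 0.0
```

```bash
python3 -c "
from h import *
to(.526,.3515,.38,97.8)"
```

```text
row [-1.041  7.629  0.099] 8.786 pos [ 0.5117 -0.0332  0.3855] a -174.34 F [-0.42 -0.54 -0.02] t 10.12
```

>>> apply_moves:
  moves:
    - [[-0.1,0.8,0,1,0.5],[-0.2,1.6,0,2,0.5],[-0.3,2.4,0,3,0.5],[-0.5,3.4,0,4,0.5],[-0.6,4.4,0,5,0.5],[-0.8,5.4,0,6,0.5],[-0.9,6.4,0,7,0.5],[-1.04,7.4,0,8,0.5],[-1.04,7.63,0,8.79,0.5],[-1.04,7.63,0,8.79,0.5]]

```text
time: 11.38
tool_pos: [0.5247, 0.3527, 0.3778]
ee_rot: [-3.139, 0.001, 1.71]
wrist_force: [0.2, -1.0, 0.1]
width: 0.0472
finger_force: 0.0
```

```bash
python3 - <<'E'
from h import *
from bench import snapshot
to(.526,.3515,.32,97.8)
s=snapshot("side");t=snapshot("top");pickle.dump((t,s),open("s6.pkl","wb"))
gt=cv2.cvtColor(t["image"],cv2.COLOR_RGB2GRAY);
a=cv2.resize(t["image"][160:230,180:290,::-1],None,fx=3.6,fy=3.6,interpolation=cv2.INTER_CUBIC)
b=cv2.resize(s["image"][70:170,190:290,::-1],None,fx=4,fy=4,interpolation=cv2.INTER_CUBIC)
o=np.zeros((400,800,3),np.uint8);o[:a.shape[0],:a.shape[1]]=a;o[:,400:]=b
cv2.imwrite("pics/c6.png",o)
E
```

```text
row [-0.027  0.025  1.156] 0.016 pos [0.5247 0.3527 0.3778] a 97.96 F [ 0.17 -1.01  0.12] t 11.38
```

View pics/c6.png

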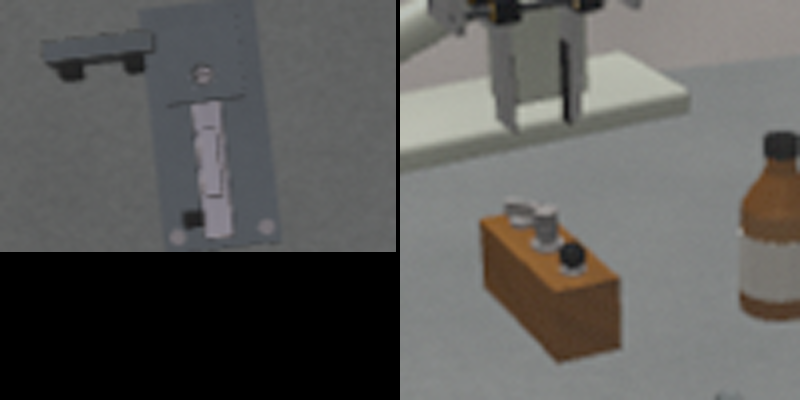

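The left crop shows the arm flat in the clamp with its eye ring visible through the lug hole at (203,74). In the right crop the fingertips, at (510,128) and (570,122), are above the knob at (545,225). I'm checking this numerically.

```bash
python3 - <<'E'
from h import *
t,s=pickle.load(open("s6.pkl","rb"))
p=proj(s,[.5247,.3527,.3778-.199]);print("tips crop",(p-[190,70]+.4)*4+[400,0])
for z in(.073,.103):
  p=proj(s,[.526,.3515,z]);print(z,"pin crop",(p-[190,70]+.4)*4+[400,0])
for q,z in (((545,211),.103),((546,243),.073)):print(ray(s,(q[0]-400)/4+190-.4,q[1]/4+70-.4,z))
# eye crescent / hole in top, bracket hole recheck
g=t["image"].astype(int);print(proj(t,[.5765,-.0293,.062]))
print(cv2.cvtColor(t["image"],cv2.COLOR_RGB2GRAY)[175:187,229:244])
E
```

```text
tips crop [540.61733387 123.43254934]
0.073 pin crop [547.60409024 240.21650373]
0.103 pin crop [546.19164692 208.00539571]
[0.52333271 0.34561414 0.103     ]
[0.52314343 0.34632171 0.073     ]
[235.93546729 180.00712145]
[[ 86  87  85  85  86  86  86  86  85  87  86  87  86  86  87]
 [ 86  86  85  84  86  86  86  87  87  86  87  87  87  87  86]
 [ 87  86  85  86  85  82  81  81  85  86  86  88  87  86  86]
 [ 87  86  86  85  81  69  79  81  73  78  85  87  87  88  86]
 [ 86  87  87  83  72  78 104 113 121  93  86  90  87  86  87]
 [ 86  86  87  85  78  90  96  96  92  92  88  85  87  87  86]
 [ 86  86  86  92  79  73 103 113 112  96  87  85  86  87  88]
 [ 86  86  84  87  80  84 109 116 105  86  91  89  86  86  87]
 [ 86  86  85  85  85  84  81  83  86  86  87  86  86  86  85]
 [ 86  86  87  85  93  90  84  84  84  86  86  87  86  86  86]
 [ 85  85  86  86  87  87  86  85  85  85  88  87  86  85  86]
 [ 85  86  85  85  86  85  86  85  85  86  86  86  86  86  85]]
```

```bash
python3 -c "
from h import *
to(.525,.350,.2745,97.8)"
```

```text
row [-2.300e-02 -2.000e-03  2.085e+00] 0.006 pos [0.5251 0.3513 0.3788] a 97.86 F [ 0.66 -0.3   0.29] t 11.47
```

>>> apply_moves:
  moves:
    - [[-0.02,0,0.8,0,0.5],[-0.02,0,1.5,0,0.5],[-0.02,0,1.9,0,0.5],[-0.02,0,2.06,0,0.5],[-0.02,0,2.06,0,0.5],[-0.02,0,2.06,0,1],[-0.02,0,2.06,0,1],[-0.02,0,2.06,0,1],[-0.02,0,2.06,0,1]]

```text
time: 12.6
tool_pos: [0.5254, 0.3508, 0.2778]
ee_rot: [3.14, -0.001, 1.706]
wrist_force: [-0.3, -0.4, 2.0]
width: 0.0195
finger_force: 30.0
```

```bash
python3 - <<'E'
from h import *
from bench import snapshot,telemetry
to(.525,.350,.2745,97.8)
o=telemetry.get_obs();print(o["width"],o["finger_force"],o["wrist_torque"])
E
```

```text
row [-0.015 -0.01   0.066] -0.004 pos [0.5254 0.3508 0.2778] a 97.76 F [-0.28 -0.38  2.05] t 12.6
0.01949820365013164 30.000439882278442 [-0.03982538 -0.01243576  0.03746778]
```

>>> apply_moves:
  moves:
    - [[0,0,-0.2,0,1],[0,0,-0.5,0,1],[0,0,-1.0,0,1],[0,0,-1.6,0,1],[0,0,-2.0,0,1],[0,0,-2.0,0,1]]

```text
time: 13.35
tool_pos: [0.5249, 0.3507, 0.3805]
ee_rot: [3.138, -0.002, 1.706]
wrist_force: [0.2, -0.4, -0.7]
width: 0.0195
finger_force: 30.0
```

```bash
python3 -c "
from h import *
to(.5765,-.0293,.37,95.7)"
```

```text
row [-7.67e+00 -6.00e-03  1.96e-01] 0.206 pos [0.5249 0.3507 0.3805] a 97.76 F [ 0.19 -0.44 -0.72] t 13.35
```

>>> apply_moves:
  moves:
    - [[-1,0,0,0,1],[-2,0,0,0.1,1],[-3,0,0,0.2,1],[-4,0,0,0.2,1],[-5,0,0,0.2,1],[-6,0,0,0.2,1],[-7,0,0,0.2,1],[-7.6,0,0.2,0.2,1],[-7.67,0,0.2,0.2,1],[-7.67,0,0.2,0.2,1]]

```text
time: 14.6
tool_pos: [0.5766, -0.0289, 0.3664]
ee_rot: [-3.14, -0.001, 1.671]
wrist_force: [-0.5, 0.3, -0.6]
width: 0.0195
finger_force: 30.0
```

```bash
python3 - <<'E'
from h import *
from bench import snapshot
to(.5765,-.0293,.37,95.7)
s=snapshot("side");t=snapshot("top");pickle.dump((t,s),open("s7.pkl","wb"))
b=cv2.resize(s["image"][125:205,235:315,::-1],None,fx=7,fy=7,interpolation=cv2.INTER_CUBIC)
cv2.imwrite("pics/c7.png",b)
E
```

```text
row [-0.008 -0.004 -0.072] 0.005 pos [ 0.5766 -0.0289  0.3664] a 95.75 F [-0.53  0.31 -0.63] t 14.6
```

View pics/c7.png

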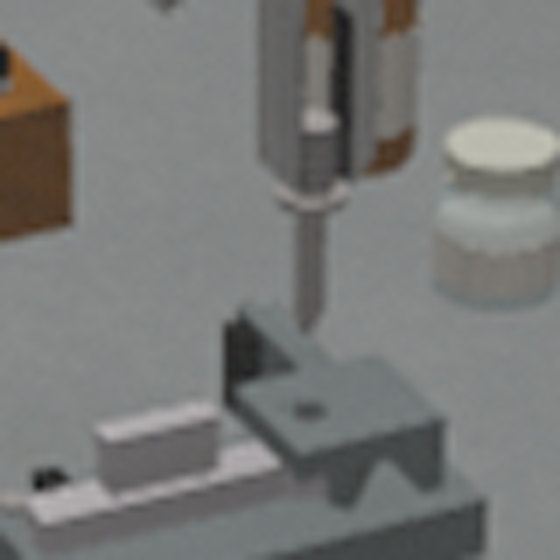

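The crop shows the pin held upright with its tip at (309,330), directly above the lug hole at (309,410).

```bash
python3 - <<'E'
from h import *
t,s=pickle.load(open("s7.pkl","rb"))
f=lambda x,y:(x/7+235-.43,y/7+125-.43)
z=.3664-.2678
print("tip",ray(s,*f(309,331),z),"hole",ray(s,*f(309,410),.062),"collar top ctr",ray(s,*f(312,188),z+.063))
p=proj(s,[.5766,-.0289,z]);print("expected tip crop",(p-[235,125]+.43)*7)
# hole vs pin column: subpixel shank edges
g=cv2.cvtColor(s["image"],cv2.COLOR_RGB2GRAY).astype(float)
for v in range(155,169,2): print(v,g[v,274:287].astype(int))
for v in range(181,187): print(v,g[v,272:287].astype(int))
E
```

```text
tip [ 0.57407994 -0.03033616  0.0986    ] hole [ 0.57456491 -0.03092635  0.062     ] collar top ctr [ 0.57484088 -0.0284259   0.1616    ]
expected tip crop [313.59759374 328.34796547]
155 [130 123 113  99  90  89  87  96 116 124 133 133 133]
157 [132 133 126 104  88  89  88 108 135 133 133 133 133]
159 [132 134 127 103  88  90  87 108 134 133 134 134 135]
161 [133 134 127 105  90  90  90 116 136 133 133 133 133]
163 [134 135 129 103  89  90  90 114 134 135 135 135 134]
165 [134 135 127 105  88  89  90 114 136 137 135 136 135]
167 [130 134 128 104  89  89  90 114 136 135 134 136 134]
181 [119 119 119 118 119 116 118 118 118 119 120 120 119 121 120]
182 [119 119 117 114 113 102 102  99 103 115 119 120 121 121 120]
183 [117 120 116 111 109  86  74  74  81 101 118 120 119 118 120]
184 [ 98 116 120 121 114  94  85  84  91 103 119 119 120 119 120]
185 [ 77  99 117 120 122 117 112 109 116 122 121 120 121 121 120]
186 [ 71  77  98 116 121 121 120 121 122 121 120 120 120 121 122]
```

>>> apply_moves:
  moves:
    - [[0,0,0.3,0,1],[0,0,0.6,0,1],[0,0,0.7,0,1],[0,0,0.76,0,1],[0,0,0.8,0,1],[0,0,0.85,0,1],[0,0,0.85,0,1]]

```text
time: 15.58
tool_pos: [0.5769, -0.0294, 0.3245]
ee_rot: [3.141, -0.0, 1.671]
wrist_force: [0.3, 1.2, -0.4]
width: 0.0192
finger_force: 30.0
```

>>> apply_moves:
  moves:
    - [[0,0,0.04,0,1],[0,0,0.08,0,1],[0,0,0.12,0,1],[0,0,0.12,0,1]]

```text
time: 16.08
tool_pos: [0.5768, -0.0293, 0.3181]
ee_rot: [-3.141, -0.0, 1.671]
wrist_force: [-0.7, 0.6, -0.1]
width: 0.0195
finger_force: 30.0
```

>>> apply_moves:
  moves:
    - [[0,0,0.04,0,1],[0,0,0.08,0,1],[0,0,0.12,0,1],[0,0,0.12,0,1]]

```text
time: 16.58
tool_pos: [0.5768, -0.0293, 0.3121]
ee_rot: [-3.141, -0.0, 1.671]
wrist_force: [-0.3, 0.2, -1.1]
width: 0.0195
finger_force: 30.0
```

>>> apply_moves:
  moves:
    - [[0,0,0.03,0,1],[0,0,0.06,0,1],[0,0,0.1,0,1],[0,0,0.1,0,1]]

```text
time: 17.08
tool_pos: [0.5767, -0.0294, 0.3076]
ee_rot: [-3.141, 0.0, 1.671]
wrist_force: [-1.4, -0.1, 2.0]
width: 0.0193
finger_force: 30.0
```

>>> apply_moves:
  moves:
    - [[0,0,0.03,0,1],[0,0,0.06,0,1],[0,0,0.1,0,1],[0,0,0.1,0,1]]

```text
time: 17.58
tool_pos: [0.5766, -0.0296, 0.3036]
ee_rot: [-3.141, 0.001, 1.671]
wrist_force: [-4.2, -0.6, 6.0]
width: 0.0194
finger_force: 30.0
```

>>> apply_moves:
  moves:
    - [[0,0,0.03,0,1],[0,0,0.06,0,1],[0,0,0.09,0,1],[0,0,0.09,0,1]]

```text
time: 18.08
tool_pos: [0.5766, -0.0296, 0.2998]
ee_rot: [3.142, 0.001, 1.671]
wrist_force: [-5.0, -0.5, 7.9]
width: 0.0198
finger_force: 30.1
```

>>> apply_moves:
  moves:
    - [[0,0,0.03,0,1],[0,0,0.06,0,1],[0,0,0.09,0,1],[0,0,0.09,0,1]]

```text
time: 18.58
tool_pos: [0.5766, -0.0296, 0.2955]
ee_rot: [3.142, 0.001, 1.671]
wrist_force: [-5.2, -0.8, 9.1]
width: 0.0194
finger_force: 30.1
```

>>> apply_moves:
  moves:
    - [[0,0,0.03,0,1],[0,0,0.06,0,1],[0,0,0.09,0,1],[0,0,0.09,0,1]]

```text
time: 19.08
tool_pos: [0.5765, -0.0296, 0.291]
ee_rot: [-3.141, 0.001, 1.671]
wrist_force: [-5.0, -1.4, 8.5]
width: 0.0192
finger_force: 30.1
```

>>> apply_moves:
  moves:
    - [[0,0,0.03,0,1],[0,0,0.06,0,1],[0,0,0.08,0,1],[0,0,0.08,0,1]]

```text
time: 19.58
tool_pos: [0.5765, -0.0296, 0.287]
ee_rot: [-3.141, 0.001, 1.671]
wrist_force: [-5.5, -2.3, 9.5]
width: 0.0193
finger_force: 30.1
```

>>> apply_moves:
  moves:
    - [[0,0,0.02,0,1],[0,0,0.03,0,1],[0,0,0.03,0,1]]

```text
time: 19.95
tool_pos: [0.5765, -0.0296, 0.2856]
ee_rot: [-3.141, 0.001, 1.671]
wrist_force: [-5.5, -1.1, 9.4]
width: 0.0195
finger_force: 30.0
```

>>> apply_moves:
  moves:
    - [[0,0,0.02,0,1],[0,0,0.03,0,1],[0,0,0.03,0,1]]

```text
time: 20.32
tool_pos: [0.5765, -0.0296, 0.2841]
ee_rot: [-3.141, 0.001, 1.671]
wrist_force: [-4.8, -1.8, 10.1]
width: 0.0194
finger_force: 30.0
```

>>> apply_moves:
  moves:
    - [[0,0,0.02,0,1],[0,0,0.03,0,1],[0,0,0.03,0,1]]

```text
time: 20.7
tool_pos: [0.5765, -0.0296, 0.2836]
ee_rot: [3.141, 0.001, 1.671]
wrist_force: [-7.5, -0.8, 13.4]
width: 0.0198
finger_force: 30.1
```

>>> apply_moves:
  moves:
    - [[0,0,0.02,0,1],[0,0,0.02,0,1],[0,0,0.02,0,1]]

```text
time: 21.08
tool_pos: [0.5765, -0.0296, 0.2835]
ee_rot: [3.141, 0.002, 1.671]
wrist_force: [-7.3, -0.4, 16.2]
width: 0.0199
finger_force: 30.1
```

>>> apply_moves:
  moves:
    - [[0,0,0.02,0,1],[0,0,0.03,0,1],[0,0,0.03,0,1]]

```text
time: 21.45
tool_pos: [0.5765, -0.0297, 0.2833]
ee_rot: [3.14, 0.002, 1.671]
wrist_force: [-10.5, -1.4, 20.7]
width: 0.0195
finger_force: 30.2
```

>>> apply_moves:
  moves:
    - [[0,0,0.02,0,1],[0,0,0.02,0,1],[0,0,0.02,0,1]]

```text
time: 21.82
tool_pos: [0.5765, -0.0297, 0.2832]
ee_rot: [3.139, 0.002, 1.671]
wrist_force: [-10.5, -1.0, 23.0]
width: 0.0191
finger_force: 30.2
```

>>> apply_moves:
  moves:
    - [[0,0,0.016,0,1],[0,0,0.016,0,1],[0,0,0.016,0,1],[0,0,0.016,0,1]]

```text
time: 22.32
tool_pos: [0.5766, -0.0297, 0.283]
ee_rot: [3.138, 0.002, 1.671]
wrist_force: [-10.8, -2.0, 24.9]
width: 0.0197
finger_force: 30.2
```

>>> apply_moves:
  moves:
    - [[0,0,-0.02,0,1],[0,0,-0.04,0,1],[0,0,-0.04,0,1]]

```text
time: 22.7
tool_pos: [0.5766, -0.0297, 0.2831]
ee_rot: [3.139, 0.002, 1.671]
wrist_force: [-9.1, -0.6, 18.5]
width: 0.0194
finger_force: 30.1
```

>>> apply_moves:
  moves:
    - [[0,0,0,0,0.6],[0,0,0,0,0.6],[0,0,0,0,0.6],[0,0,0,0,0.6]]

```text
time: 23.2
tool_pos: [0.5769, -0.0293, 0.2774]
ee_rot: [-3.141, -0.0, 1.671]
wrist_force: [-0.3, 0.2, 0.6]
width: 0.038
finger_force: 0.0
```

```bash
python3 - <<'E'
from h import *
from bench import snapshot
to(.5765,-.0293,.37,95.7)
E
```

```text
row [ 1.000e-03 -1.000e-02 -1.852e+00] 0.006 pos [ 0.5769 -0.0293  0.2774] a 95.76 F [-0.26  0.24  0.59] t 23.2
```

>>> apply_moves:
  moves:
    - [[0,0,-0.3,0,0.6],[0,0,-1,0,0.6],[0,0,-2,0,0.6],[1,0,-2.2,0,0.6],[2,0,-2.2,0,0.6],[3,0,-2.2,0,0.6],[4,0,-2.2,0,0.6],[4,0,-2.2,0,0.6]]

```text
time: 24.2
tool_pos: [0.5561, 0.1727, 0.3893]
ee_rot: [3.14, -0.001, 1.676]
wrist_force: [0.8, -0.4, -0.6]
width: 0.0372
finger_force: 0.0
```

```bash
python3 - <<'E'
from h import *
from bench import snapshot
s=snapshot("side");t=snapshot("top");pickle.dump((t,s),open("s8.pkl","wb"))
b=cv2.resize(s["image"][145:215,235:305,::-1],None,fx=8,fy=8,interpolation=cv2.INTER_CUBIC)
a=cv2.resize(t["image"][160:230,215:255,::-1],None,fx=6,fy=8,interpolation=cv2.INTER_CUBIC)
cv2.imwrite("pics/c8.png",np.hstack([b,a]))
for z in (.0787,.1087,.074,.104): 
  p=proj(s,[.5750,-.0309,z]);print(z,(p-[235,145]+.43)*8)
E
```

```text
0.0787 [355.12094502 267.71478028]
0.1087 [356.69842631 193.38454585]
0.074 [354.87719266 279.20028583]
0.104 [356.44878895 205.14735019]
```

View pics/c8.png

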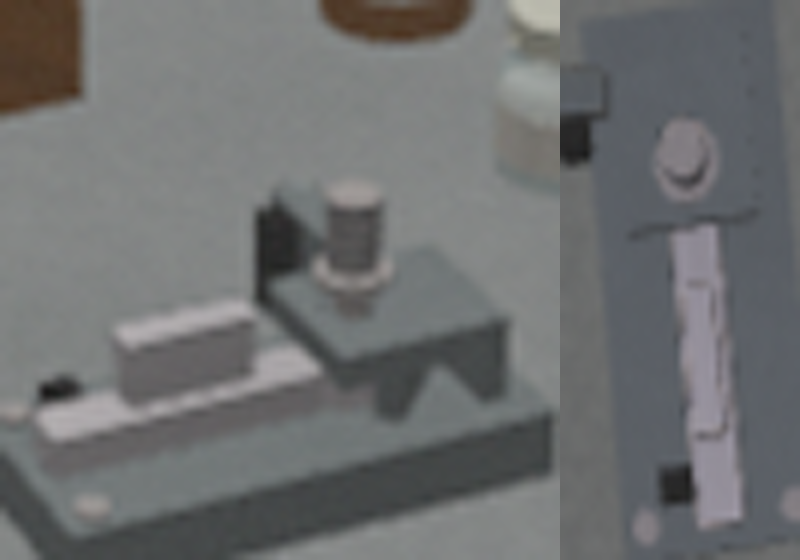

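The crop shows the arm flat in the fork and the pin upright through the lug. The knob top is at (355,192), so the collar stands about 11.7 mm above the lug, within the valid range. I'll press once more on the knob top with closed fingers to rule out a jam.

```bash
python3 -c "
from h import *
to(.5767,-.0295,.316,95.7)"
```

```text
row [-4.007 -0.009  1.462] 0.011 pos [0.5568 0.1699 0.389 ] a 95.81 F [ 0.08 -0.53  0.74] t 24.3
```

>>> apply_moves:
  moves:
    - [[-1,0,0,0,1],[-2,0,0,0,1],[-3,0,0,0,1],[-4,0,0,0,1],[-4,0,0.5,0,1],[-4,0,1.0,0,1],[-4,0,1.3,0,1],[-4,0,1.44,0,1],[-4,0,1.44,0,1],[-4,0,1.44,0,1]]

```text
time: 25.55
tool_pos: [0.5772, -0.0293, 0.3173]
ee_rot: [3.14, 0.0, 1.671]
wrist_force: [-0.8, -0.8, 0.9]
width: -0.0001
finger_force: 0.0
```

>>> apply_moves:
  moves:
    - [[0,0,0.04,0,1],[0,0,0.08,0,1],[0,0,0.12,0,1],[0,0,0.12,0,1]]

```text
time: 26.05
tool_pos: [0.5768, -0.0293, 0.3098]
ee_rot: [-3.141, -0.0, 1.671]
wrist_force: [0.7, 0.2, -0.6]
width: 0.0003
finger_force: 0.0
```

>>> apply_moves:
  moves:
    - [[0,0,0.02,0,1],[0,0,0.04,0,1],[0,0,0.04,0,1]]

```text
time: 26.42
tool_pos: [0.5769, -0.0294, 0.3083]
ee_rot: [3.141, 0.0, 1.671]
wrist_force: [-0.8, 0.1, 0.8]
width: 0.0006
finger_force: 0.4
```

>>> apply_moves:
  moves:
    - [[0,0,0.02,0,1],[0,0,0.04,0,1],[0,0,0.04,0,1]]

```text
time: 26.8
tool_pos: [0.5771, -0.0294, 0.3082]
ee_rot: [3.139, 0.001, 1.671]
wrist_force: [-1.9, -0.8, 7.5]
width: 0.0005
finger_force: 3.4
```

>>> apply_moves:
  moves:
    - [[0,0,0.02,0,1],[0,0,0.04,0,1],[0,0,0.04,0,1]]

```text
time: 27.18
tool_pos: [0.5773, -0.0294, 0.3081]
ee_rot: [3.136, 0.001, 1.671]
wrist_force: [-2.9, -0.8, 11.6]
width: 0.0003
finger_force: 6.0
```

>>> apply_moves:
  moves:
    - [[0,0,0.02,0,1],[0,0,0.03,0,1],[0,0,0.03,0,1]]

```text
time: 27.55
tool_pos: [0.5776, -0.0295, 0.308]
ee_rot: [3.134, 0.002, 1.671]
wrist_force: [-2.5, 0.3, 15.8]
width: 0.0004
finger_force: 7.7
```

>>> apply_moves:
  moves:
    - [[0,0,0.02,0,1],[0,0,0.04,0,1],[0,0,0.04,0,1]]

```text
time: 27.92
tool_pos: [0.578, -0.0295, 0.3078]
ee_rot: [3.131, 0.003, 1.671]
wrist_force: [-3.4, -0.3, 19.5]
width: 0.0
finger_force: 9.9
```

>>> apply_moves:
  moves:
    - [[0,0,0.02,0,1],[0,0,0.03,0,1],[0,0,0.03,0,1],[0,0,0.03,0,1]]

```text
time: 28.42
tool_pos: [0.5782, -0.0295, 0.3077]
ee_rot: [3.129, 0.003, 1.671]
wrist_force: [-3.9, -0.1, 23.4]
width: 0.0007
finger_force: 11.7
```

The pin stays put under 23 N, so it is firmly on the stop. I'm lifting off.

>>> apply_moves:
  moves:
    - [[0,0,-0.08,0,1],[0,0,-0.2,0,1],[0,0,-0.6,0,1],[0,0,-1.4,0,1],[0,0,-2,0,1],[2,0,-2,0,1],[4,0,-2,0,1],[4,0,-2,0,1],[4,0,-2,0,1]]

```text
time: 29.55
tool_pos: [0.556, 0.173, 0.3981]
ee_rot: [-3.14, -0.001, 1.676]
wrist_force: [0.3, -0.5, 0.6]
width: 0.0001
finger_force: 0.0
```

```bash
python3 - <<'E'
from h import *
from bench import snapshot,ticket
t,s=pickle.load(open("s8.pkl","rb"));s2=snapshot("side")
d=np.abs(s2["image"][160:215,235:305].astype(int)-s["image"][160:215,235:305]).max(2)
print("changed px in clamp",(d>30).sum())
if (d>30).sum()<15: print(ticket.close_job())
E
```

```text
changed px in clamp 0
the job is handed in; nothing more can be done
None
```

The clamp is back together and the job is handed in at about 30 s, verdict not shown: eye seated in the V, hinge pin bottomed about 16 mm above the bench, pressed with about 25 N in all, released and left resting on the stop.

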